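# Stir the pralines loose in the warmer pan

## Robot

A 7-joint arm with a two-finger parallel gripper is mounted at the origin on the work surface. World frame = base frame: x ahead of the robot, y to its left, z up, the work surface at z = 0. Lengths are in m, angles in rad, forces in N, time in s.
With the tool pointing down it reaches from about 0.4 to 0.85 m from the base axis. Payload 6.9 kg.
Tool frame: the origin (TCP) lies midway between the tips of the shut fingers; the grasp point (between the pads) lies behind it (ctrl.pinch_z is the z of the grasp point in the tool frame, in m); z points along the fingers, y is the line along which they close (so a half turn about z gives the same grasp; the last joint's range is limited). The gripper opens to 85 mm and grips with 20 to 120 N. Pads are 22 mm wide; open, the fingers measure 114 mm over their backs; the gripper's body (76 mm by 85 mm) begins 54 mm behind the grasp point. The pads swing forward as they close: fully open they stand 13 mm farther back than shut.
Start: joints at [1.329, 0.507, -0.238, 1.5, 0.126, 1.149, -0.155], TCP at [0.212, -0.588, 0.231] pointing down, gripper open.
Joint ranges: [-3.08, 3.08], [-0.24, 2.05], [-1.43, 1.35], [0, 2.5], [-1.52, 4.66], [0.17, 1.96], [-2.89, 2.89]. Speed limits (rad/s): [2.39, 2.39, 3.14, 3.14, 3.14, 3.14, 3.14].

## Interface

Orientations are given as a unit quaternion [w, x, y, z].
In Python, from station import ctrl, get_state, vision, ticket, models gives the robot as it stands. Calls block until the motion is done:
- ctrl.movep(position, orientation): joint-space move of the TCP to a pose.
- ctrl.movel(position, frame=None, max_speed=0.15): straight line of the TCP; frame=None keeps the orientation; max_speed is the mean speed in m/s.
- ctrl.set_joints(angles): joint-space move.
- ctrl.ungrasp() and ctrl.close_gripper(force=None): open the fingers fully, or close them until they stop; force is the grip in N (None keeps the last).
- ctrl.pause(seconds).
- ctrl.ik(position, orientation): joint angles nearest the present ones, or None.
- get_state(): the state.
- vision.grab_frame(name): name is "scene" or "top"; returns (picture, depth): 420x560x3 uint8, blue, green, red; 420x560 float32, m along the optical axis (not along the pixel's ray), 0 where there is no reading.
- vision.camera_info(name): a dict with "mtx" (3x3 intrinsics, pixels), "dist_coeffs" ([k1, k2, p1, p2, k3] as OpenCV has them; the pictures are not rectified), "R" (3x3) and "t" (3): a world point X has camera coordinates R X + t. Camera axes: x right, y down, z forward; pixel columns grow to the right and rows downward; lengths in m; the calibration is good to about 2 mm. A picture is of the moment at which its call begins. camera_info takes no time and is no camera call.
A pose or a line that the arm cannot do raises ctrl.Unreachable and nothing moves.
- ticket.close_job(): hands the job in; it is judged then, once.
Trained networks look in the newest picture that a camera, given by its name, has taken for a name from the list of things; names that differ only in an ending like _2 or _b are one class to them, and where a whole thing is asked for, a point or a joint stands for the part that bears it (a point fixed in the world has none). Each returns a list of dicts, best first, with "p" (0 to 1); they miss things now and then, are a little off and sometimes report something else, mostly with a low value. They report only what shows in the picture. A call takes as long as a camera call.
- models.recognise(camera, target): "point" ([column, row] in pixels, amid what is visible of it).
- models.masks_of(camera, target): "mask" (420x560 bool, what is visible of it) and "point" ([column, row] in pixels, amid what is visible of it).
The state is a dict: "time": time; "qpos": joint angles; "qd": joint speeds; "tau": joint torques, N m; "tcp_pos": TCP position; "eef_rot": TCP orientation; "contact_force": force on the tool from outside, world axes, zero at the start; "wrist_torque": the same for the moment, N m; "width": finger opening in m; "gripper_force": force on a finger pad.
Only numpy, scipy, OpenCV 4.12 (cv2) and the standard library are available. Lean on these libraries where they do the work, as an engineer would, in place of code of your own. Each camera call takes 0.05 s, during which the arm holds its last target. There are 200 camera calls.

## Task

Lift the wooden stirrer up and off its fork, set its foot down on the floor of the warmer's pan at the dial side and stir at least one full turn counter-clockwise (seen from above) out near the wall, feeling the pan's floor under the foot on the right, far and left sides (seen from the dial) in turn and again at the dial side. Stir those by the wall and those in the middle, until every one of the eight pralines has been shifted and lies at least 2 cm from where it lay at first, all still in the pan. Touch the pralines only with the stirrer, do not ram the pan with it, leave the jar, cup and brass weight near by where they are, and finally hang the stirrer back in its fork.

Things in the scene. Friction and masses are not known exactly. Their poses are not given: they have to be found in the camera images.
- warmer: Low white round electric warmer, 200 mm across, 22 mm high, fixed to the table. Origin: centre of its underside, z up. A black block with a steel dial stands out of its rim on its own -x side (to 125 mm from the centre): the dial side. It carries a plain aluminium pan, concentric with it.
- pan_centre (a point): Middle of the pan's floor, 33 mm above the table; axes as the warmer's, x from the dial to the far side. The pan cannot shift but sits up to 3 degrees out of level about this x axis, which way is not told (this point does not show it): towards the walls on the +y and -y sides the floor lies up to 4 mm higher or lower than here.
- pan_rim (a point): Centre of the pan's mouth, 40 mm above pan_centre. The pan is 160 mm across outside at the rim and 154 mm at the foot, its wall 4 mm thick; the floor inside is 73 mm in radius. With the tilt, the rim is 69 to 78 mm above the table.
- stand: Steel stand fixed to the table with a two-pronged fork at 140 mm. Origin: on the table straight below the hanging stirrer. Base plate (100 x 110 x 12 mm) and post (16 x 24 mm, no higher than the fork) lie on its +x side, post centre at x = +62 mm. The prongs run along its x axis, open towards -x; slot 16 mm wide, 76 mm long; each prong 9 mm wide.
- fork (a point): The hanging place: mid-slot, at the prongs' upper face, 140 mm above the table. Axes as the stand's. At x = -20 to -24 mm the prong ends have upturned lips 8 mm high: the collar must be lifted over them on the way out and in.
- stirrer: Loose wooden stirrer, 152 mm long, 90 to 170 g, hanging upright in the fork. Origin: centre of its foot's underside, z up the shank. Foot: a round knob 20 mm across, 26 mm high, flat below. Shank 12 mm thick. Collar 32 mm across from 90 to 97 mm up rests on the prongs. Square handle 22 x 22 mm, faces square to its x and y axes, from 97 to 152 mm, gripped from above.
- stirrer_foot (a point): Centre of the foot's underside (the same point as the stirrer's origin).
- stirrer_collar (a point): Centre of the underside of the collar, 90 mm above the foot. It lies at point fork when the stirrer hangs.
- stirrer_grip (a point): Point on the handle's axis at a good height for the grip: 124 mm above the foot, 27 mm above the collar's top.
- round0: Loose round chocolate praline, domed, 25 mm across, 18 mm high, 11 to 22 g. Origin: centre of its flat underside. It lies somewhere in the pan; the floor at the dial side, by the wall, starts clear.
- round1: Loose round chocolate praline, domed, 25 mm across, 18 mm high, 11 to 22 g. Origin: centre of its flat underside. It lies somewhere in the pan; the floor at the dial side, by the wall, starts clear.
- round2: Loose round chocolate praline, domed, 25 mm across, 18 mm high, 11 to 22 g. Origin: centre of its flat underside. It lies somewhere in the pan; the floor at the dial side, by the wall, starts clear.
- round3: Loose round chocolate praline, domed, 25 mm across, 18 mm high, 11 to 22 g. Origin: centre of its flat underside. It lies somewhere in the pan; the floor at the dial side, by the wall, starts clear.
- square0: Loose square chocolate praline, 23 x 23 x 15 mm (16.5 mm with its ribs), 11 to 22 g, same colour as the round ones. Origin: centre of its underside. It lies somewhere in the pan.
- square1: Loose square chocolate praline, 23 x 23 x 15 mm (16.5 mm with its ribs), 11 to 22 g, same colour as the round ones. Origin: centre of its underside. It lies somewhere in the pan.
- square2: Loose square chocolate praline, 23 x 23 x 15 mm (16.5 mm with its ribs), 11 to 22 g, same colour as the round ones. Origin: centre of its underside. It lies somewhere in the pan.
- square3: Loose square chocolate praline, 23 x 23 x 15 mm (16.5 mm with its ribs), 11 to 22 g, same colour as the round ones. Origin: centre of its underside. It lies somewhere in the pan.
- jar: Bystander. Small closed jar, 52 mm across, 75 mm high. To be left where it is.
- cup: Bystander. White cup, 60 mm across, 60 mm high. To be left where it is.
- weight: Bystander. Small brass weight, 40 mm across, 42 mm high. To be left where it is.

How it is judged:
On the way, in this order (a step that is already met when the one before it is completed fails the run):
1. the stirrer's foot is on the pan's floor at the dial side (contact force between stirrer and warmer above 0.4 N and horizontal distance between stirrer_foot and pan_centre below 0.08 m and z of stirrer_foot in the frame of pan_centre below 0.012 m and x of stirrer_foot in the frame of pan_centre below -0.03 m), for 0.1 s.
2. the foot has gone on, on the pan's floor, to the right-hand side seen from the dial (contact force between stirrer and warmer above 0.4 N and horizontal distance between stirrer_foot and pan_centre below 0.08 m and z of stirrer_foot in the frame of pan_centre below 0.012 m and y of stirrer_foot in the frame of pan_centre below -0.03 m), for 0.1 s.
3. the foot has gone on, on the pan's floor, to the far side from the dial (contact force between stirrer and warmer above 0.4 N and horizontal distance between stirrer_foot and pan_centre below 0.08 m and z of stirrer_foot in the frame of pan_centre below 0.012 m and x of stirrer_foot in the frame of pan_centre above 0.03 m), for 0.1 s.
4. the foot has gone on, on the pan's floor, to the left-hand side seen from the dial (contact force between stirrer and warmer above 0.4 N and horizontal distance between stirrer_foot and pan_centre below 0.08 m and z of stirrer_foot in the frame of pan_centre below 0.012 m and y of stirrer_foot in the frame of pan_centre above 0.03 m), for 0.1 s.
5. the foot has gone on, on the pan's floor, to the dial side again (all of step 1), for 0.1 s.
At the end, for the whole second after the job is handed in: Every praline (origin) lies over 20 mm from where it started; all eight lie in the pan (within 80 mm of its axis, under 45 mm above its floor); the stirrer hangs in the fork (it may sway a little), collar within 15 mm of its place, upright within 0.12 rad (distance of each of round0, round1, round2, round3, square0, square1, square2, square3 from where it was at the start of the episode above 0.02 m and horizontal distance between each of round0, round1, round2, round3, square0, square1, square2, square3 and pan_centre below 0.08 m and z of each of round0, round1, round2, round3, square0, square1, square2, square3 in the frame of pan_centre below 0.045 m and distance between stirrer_collar and fork below 0.015 m and angle between stirrer's own z axis and vertical below 0.12 rad and contact force between stirrer and stand above 0.3 N and linear speed of stirrer below 0.2 m/s); the robot touches nothing.
It fails at once if the stirrer presses on the pan or warmer with more than 80 N (contact force between stirrer and warmer above 80 N).
It fails at once if the gripper's fingers touch a praline (contact force between the fingers and round0 above 0.2 N or contact force between the fingers and round1 above 0.2 N or contact force between the fingers and round2 above 0.2 N or contact force between the fingers and round3 above 0.2 N or contact force between the fingers and square0 above 0.2 N or contact force between the fingers and square1 above 0.2 N or contact force between the fingers and square2 above 0.2 N or contact force between the fingers and square3 above 0.2 N).
It fails at once if the arm or gripper touches the pan or warmer with more than 5 N (contact force between any of the arm, the fingers and warmer above 5 N).
It fails at once if a bystander is moved by more than 30 mm (distance of any of jar, cup, weight from where it was at the start of the episode above 0.03 m).
It also fails if it takes over 72 s, if anything falls off the work surface, if the arm or the gripper's body presses on something with over 40 N, if the wrist force passes 120 N, or if a joint passes its speed limit or range.

## Working session

There is one attempt and no reset: what is moved stays moved. The work goes in short steps, each a Python script; the robot and the scene stay as the last script left them, time stands still between calls to the robot, and variables do not carry over. Pictures are saved under pics/ and viewed, at most 10 in all, crops included, and the job is handed in when it is done.

```bash
ls; mkdir -p pics; python3 - <<'E'
from station import ctrl, get_state, vision, ticket, models
import cv2,numpy as np
for n in("scene","top"):
    p,d=vision.grab_frame(n); cv2.imwrite(f"pics/{n}0.png",p); np.save(f"{n}0d.npy",d)
    c=vision.camera_info(n); print(n,c)
    for t in("warmer","pan_rim","stand","stirrer","jar","cup","weight","round0","square0"):
        print(t,[(np.round(r["point"]).tolist(),round(r["p"],2)) for r in models.recognise(n,t)])
s=get_state();print(s,ctrl.pinch_z)
E
```

```text
pics
scene {'mtx': array([[382.97441437,   0.        , 281.04317524],
       [  0.        , 382.97441437, 208.70642751],
       [  0.        ,   0.        ,   1.        ]]), 'dist_coeffs': array([0.0001134, 0.       , 0.       , 0.       , 0.       ]), 'R': array([[-0.50000591,  0.86601904, -0.00225924],
       [ 0.60947153,  0.35002954, -0.71135348],
       [-0.61525486, -0.35705789, -0.70283079]]), 't': array([ 0.32992093, -0.20242634,  1.18541957])}
warmer [([238.0, 232.0], 0.76), ([262.0, 223.0], 0.68), ([223.0, 168.0], 0.46)]
pan_rim [([241.0, 230.0], 0.92)]
stand [([261.0, 223.0], 0.64), ([384.0, 318.0], 0.56), ([215.0, 225.0], 0.23)]
stirrer [([415.0, 263.0], 0.76), ([242.0, 230.0], 0.32)]
jar [([281.0, 295.0], 0.58), ([416.0, 266.0], 0.26)]
cup [([320.0, 228.0], 0.84), ([252.0, 231.0], 0.3)]
weight [([223.0, 169.0], 0.68)]
round0 [([247.0, 221.0], 0.51)]
square0 [([220.0, 210.0], 0.66), ([217.0, 225.0], 0.66), ([232.0, 216.0], 0.64), ([249.0, 232.0], 0.56), ([241.0, 232.0], 0.35)]
top {'mtx': array([[462.71412293,   0.        , 282.69152992],
       [  0.        , 462.7141229
[... 935 characters left out ...]
74639 , -0.23763782,  1.50019934,  0.12569682,
        1.14891934, -0.15480667]), 'qd': array([-1.51496339e-03,  1.09671913e-03, -1.05532079e-03,  6.48230762e-04,
       -1.35619475e-03, -1.05441354e-03,  8.91962898e-05]), 'tau': array([ 4.45012975e-04, -6.20366335e+01, -2.18473010e+00, -2.49964696e+01,
        1.39350232e-02,  2.10247512e-03,  1.48871592e-06]), 'tcp_pos': array([ 0.21242213, -0.58777569,  0.23129894]), 'eef_rot': array([-7.23526540e-06,  9.85003605e-01,  1.72533759e-01,  1.09911825e-05]), 'contact_force': array([ 0.08162409, -0.42254049,  0.0450493 ]), 'wrist_torque': array([-0.00193558,  0.00551806, -0.01454853]), 'gripper_force': 0.0, 'width': 0.08536804737310978} -0.0187
```

```bash
python3 - <<'E'
import cv2,numpy as np
p=cv2.imread("pics/top0.png"); cv2.imwrite("pics/top0c.png",cv2.resize(p[110:310,90:440],(800,457),interpolation=cv2.INTER_CUBIC)) # scale 2.286
p=cv2.imread("pics/scene0.png"); cv2.imwrite("pics/scene0c.png",cv2.resize(p[120:380,150:490],(784,600),interpolation=cv2.INTER_CUBIC)) 
E
```

```text
(no output)
```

View pics/top0c.png

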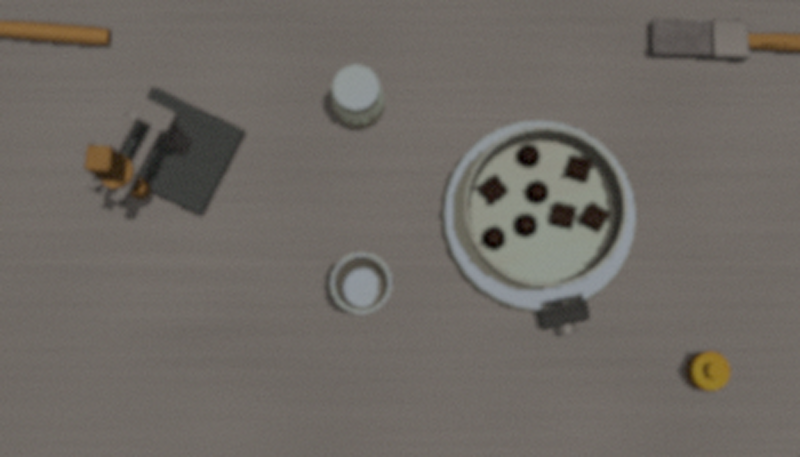

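View pics/scene0c.png

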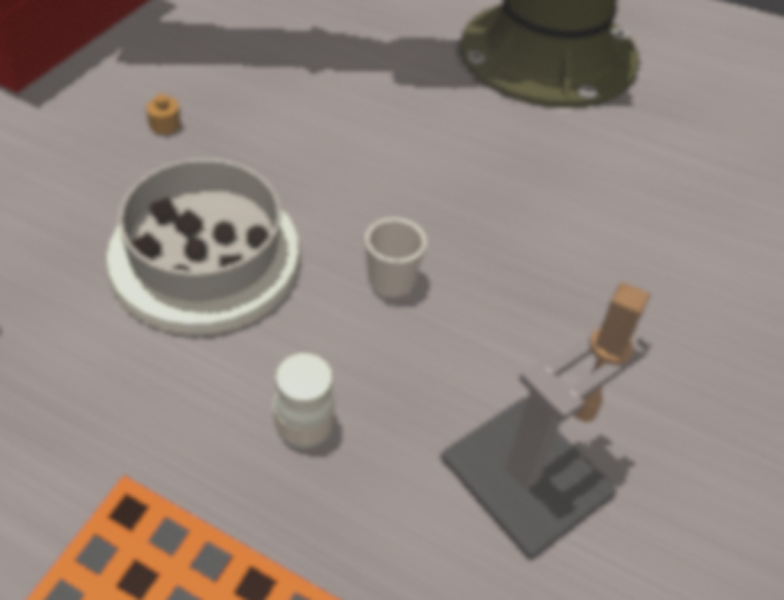

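Top view (full-image pixels): stirrer handle at about (133,179), with the stand to its right. The pan is at about (325,205) with all eight pralines visible, and its dial is at (336,247) on the robot's side. The cup is at (247,232), the jar at (245,152) and the weight at (400,272). The scene view agrees with this. Next I measure from depth.

```bash
cat > h.py <<'E'
import cv2,numpy as np
from station import ctrl, get_state, vision, ticket, models
def cloud(n,d):
    c=vision.camera_info(n);v,u=np.mgrid[0:420,0:560]
    q=cv2.undistortPoints(np.stack([u.ravel(),v.ravel()],1).astype(float)[:,None],c["mtx"],c["dist_coeffs"])[:,0]
    P=np.c_[q,np.ones(len(q))]*d.reshape(-1,1)
    X=(P-c["t"])@c["R"]; X[d.ravel()<=0]=np.nan
    return X.reshape(420,560,3)
def onplane(n,px,z):
    c=vision.camera_info(n);q=cv2.undistortPoints(np.array(px,float).reshape(-1,1,2),c["mtx"],c["dist_coeffs"])[:,0]
    r=np.c_[q,np.ones(len(q))]@c["R"]; o=-c["R"].T@c["t"]
    return o+r*((z-o[2])/r[:,2])[:,None]
E
python3 - <<'E'
from h import *
import scipy.optimize as so
def circ(P,r=None):
    f=lambda p:np.hypot(P[:,0]-p[0],P[:,1]-p[1])-(p[2] if r is None else r)
    s=so.least_squares(f,[*P[:,:2].mean(0),.05],loss="soft_l1",f_scale=.002);return s.x,np.std(s.fun)
for n in("scene","top"):
    X=cloud(n,np.load(n+"0d.npy"));x,y,z=X[...,0],X[...,1],X[...,2]
    S=lambda m:X[m]
    tbl=S((abs(z)<.01)&(x>.3)&(x<.7)&(abs(y)<.3));print(n,"table",np.nanmedian(tbl[:,2]))
    pc=onplane("top",[325,207],.07)[0];near=np.hypot(x-pc[0],y-pc[1])<.12
    rim=S(near&(z>.064)&(z<.085));print("rim",len(rim),circ(rim),rim[:,2].min(),rim[:,2].max())
    w=S(near&(z>.016)&(z<.026));print("warmer top",len(w),np.median(w[:,2]))
    st=onplane("top",[133,180],.2)[0];ns=np.hypot(x-st[0],y-st[1])<.12
    h=S(ns&(z>.192));print("handle",len(h),np.median(h,0),cv2.minAreaRect((h[:,:2]*1000).astype(np.float32)))
    f=S(ns&(z>.128)&(z<.145));print("fork z",len(f),cv2.minAreaRect((f[:,:2]*1000).astype(np.float32)))
    b=S(ns&(z>.006)&(z<.018));print("base",len(b),cv2.minAreaRect((b[:,:2]*1000).astype(np.float32)))
    for t in("warmer",):
        pass
    for nm,px in(("dial",[337,246]),("jar",[246,149]),("cup",[247,233]),("weight",[401,272])):
        if n=="top":
            c=X[px[1]-2:px[1]+3,px[0]-2:px[0]+3].reshape(-1,3);print(nm,np.nanmedian(c,0).round(3))
E
```

```text
scene table 0.0006037468239374472
rim 646 (array([ 0.53693813, -0.18667143,  0.07729753]), np.float64(0.00139687053134469)) 0.06400512571637429 0.07856576381345289
warmer top 1284 0.02239549057393442
handle 192 [0.55887003 0.20889789 0.20183772] ((554.1517944335938, 209.1375732421875), (21.635038375854492, 23.598398208618164), 85.7864990234375)
fork z 770 ((575.3395385742188, 198.06768798828125), (44.62448501586914, 97.27922058105469), 65.03974151611328)
base 2301 ((603.453857421875, 184.9076385498047), (110.8331527709961, 100.37495422363281), 64.2481460571289)
top table -0.0002887107683241128
rim 510 (array([ 0.53521132, -0.18520968,  0.07722232]), np.float64(0.0013723065003554274)) 0.06400149012217207 0.0798039834073665
warmer top 1636 0.021229506521670716
handle 128 [0.55157241 0.20942929 0.20125952] ((552.4036254882812, 211.01129150390625), (21.61700439453125, 19.88707733154297), 87.82162475585938)
fork z 516 ((574.3120727539062, 200.36134338378906), (45.182350158691406, 94.47771453857422), 63.9561767578125)
base 1388 ((567.93701171875, 213.79542541503906), (196.52395629882812, 211.40692138671875), 1.330441951751709)
dial [ 0.436 -0.21   0.022]
jar [ 0.649 -0.002  0.074]
cup [ 0.467 -0.003  0.005]
weight [ 0.375 -0.352  0.041]
```

```bash
cat >> h.py <<'E'
C=np.array([.536,-.186])   # pan centre
def pralines(img):
    """dark blobs on the pan floor in the top picture -> pan-plane positions (world axes, rel. C)"""
    X=onplane("top",np.stack(np.meshgrid(np.arange(560),np.arange(420)),-1).reshape(-1,2),.048).reshape(420,560,3)
    inside=np.hypot(X[...,0]-C[0],X[...,1]-C[1])<.078
    m=((img.max(2)<75)&inside).astype(np.uint8)
    n,l,s,c=cv2.connectedComponentsWithStats(m)
    return [(tuple(c[i].round(1)),int(s[i,4]),tuple((onplane("top",c[i],.046)[0,:2]-C).round(4))) for i in range(1,n) if s[i,4]>15]
E
python3 - <<'E'
from h import *
img=cv2.imread("pics/top0.png")
for n in("scene","top"):
    X=cloud(n,np.load(n+"0d.npy"));rel=X[...,:2]-C;r=np.hypot(rel[...,0],rel[...,1])
    m=(r>.1025)&(r<.128)&(X[...,2]>.008)&(X[...,2]<.03);q=rel[m];a=np.arctan2(-q[:,1],-q[:,0]);print(n,"dial pts",m.sum(),np.degrees(np.median(a)),np.degrees(np.percentile(a,[5,95])))
    th=np.radians(14);ex=np.array([np.cos(th),np.sin(th)]);ey=np.array([-ex[1],ex[0]])
    m=(r<.065)&(X[...,2]>.026)&(X[...,2]<.041);P=X[m];A=np.c_[(P[:,:2]-C)@ex,(P[:,:2]-C)@ey,np.ones(len(P))]
    w=np.ones(len(P),bool)
    for _ in range(6): k=np.linalg.lstsq(A[w],P[w,2],rcond=None)[0];e=P[:,2]-A@k;w=(abs(e)<.003)
    print("floor",w.sum(),k,np.degrees(k[:2]))
    m=(r>.074)&(r<.08)&(X[...,2]>.067);P=X[m];A=np.c_[(P[:,:2]-C)@ex,(P[:,:2]-C)@ey,np.ones(len(P))];k=np.linalg.lstsq(A,P[:,2],rcond=None)[0];print("rim",k,np.degrees(k[:2]))
X=cloud("top",np.load("top0d.npy"))
for p in pralines(img): print(p)
E
```

```text
return _methods._mean(a, axis=axis, dtype=dtype,
  ret = ret.dtype.type(ret / rcount)
Traceback (most recent call last):
IndexError: index -1 is out of bounds for axis 0 with size 0
```

```bash
python3 - <<'E'
from h import *
img=cv2.imread("pics/top0.png")
for n in("scene","top"):
    X=cloud(n,np.load(n+"0d.npy"));rel=X[...,:2]-C;r=np.hypot(rel[...,0],rel[...,1])
    m=(r>.104)&(r<.13)&(X[...,2]>.008)&(X[...,2]<.03);q=rel[m];a=np.degrees(np.arctan2(-q[:,1],-q[:,0]));print(n,"dial pts",m.sum(),a and 0 if 0 else a[abs(a)<40].round(0)[:60])
    th=np.radians(14);ex=np.array([np.cos(th),np.sin(th)]);ey=np.array([-ex[1],ex[0]])
    m=(r<.065)&(X[...,2]>.026)&(X[...,2]<.041);P=X[m];A=np.c_[(P[:,:2]-C)@ex,(P[:,:2]-C)@ey,np.ones(len(P))]
    w=np.ones(len(P),bool)
    for _ in range(6): k=np.linalg.lstsq(A[w],P[w,2],rcond=None)[0];e=P[:,2]-A@k;w=(abs(e)<.003)
    print("floor",w.sum(),k,np.degrees(k[:2]))
    m=(r>.074)&(r<.08)&(X[...,2]>.067);P=X[m];A=np.c_[(P[:,:2]-C)@ex,(P[:,:2]-C)@ey,np.ones(len(P))];k=np.linalg.lstsq(A,P[:,2],rcond=None)[0];print("rim",k,np.degrees(k[:2]))
for p in pralines(img): print(p)
q0=get_state()["qpos"]
for yaw in (-6,84,174,-96):
    a=np.radians(yaw); Q=[0,np.cos(a/2),np.sin(a/2),0]
    print(yaw,[None if (j:=ctrl.ik([*p],Q)) is None else j.round(2).tolist() for p in ([.553,.21,.25],[.553,.21,.155],[.486,.242,.25],[.478,-.2,.15],[.59,-.17,.15])])
E
```

```text
scene dial pts 0 []
floor 803 [ 6.62853854e-05 -2.70905648e-02  3.37387732e-02] [ 0.00379787 -1.55217503]
rim [ 0.00277646 -0.01714418  0.07170541] [ 0.15907957 -0.982289  ]
top dial pts 156 [23. 24. 26. 21. 21. 23. 24. 25. 16. 18. 19. 20. 21. 22. 23. 25. 26. 10.
 11. 12. 13. 15. 16. 17. 18. 20. 21. 21. 23. 24. 25. -1. -0.  1.  2.  3.
  4.  6.  7.  8. 10. 11. 12. 13. 14. 15. 17. 18. 19. 20. 21. 22. 23. 24.
 -1.  1.  2.  3.  4.  6.]
floor 1540 [-0.00058844 -0.02828193  0.0322812 ] [-0.0337153  -1.62043511]
rim [-0.00266935 -0.01638935  0.0717537 ] [-0.15294247 -0.93904075]
((np.float64(345.6), np.float64(190.3)), 500, (np.float64(0.0253), np.float64(-0.0432)))
((np.float64(320.5), np.float64(177.9)), 68, (np.float64(0.0539), np.float64(0.0141)))
((np.float64(304.9), np.float64(192.7)), 85, (np.float64(0.0191), np.float64(0.0503)))
((np.float64(324.1), np.float64(193.8)), 68, (np.float64(0.0168), np.float64(0.0065)))
((np.float64(335.3), np.float64(203.9)), 89, (np.float64(-0.0064), np.float64(-0.0189)))
((np.float64(319.1), np.float64(208.1)), 68, (np.float64(-0.0162), np.float64(0.01
[... 312 characters left out ...]
5, -1.59]]
84 [[0.28, 0.7, -1.29, 1.56, 0.68, 1.4, -1.17], [0.21, 0.72, -1.09, 1.69, 0.69, 1.16, -1.17], [0.23, 0.59, -1.23, 1.68, 0.58, 1.29, -1.22], [0.78, 0.48, -0.63, 1.89, 0.36, 0.88, -0.13], [0.62, 0.62, -0.64, 1.64, 0.42, 1.02, -0.25]]
174 [[0.31, 0.76, -1.4, 1.56, 0.75, 1.47, 0.34], [0.24, 0.75, -1.15, 1.69, 0.74, 1.2, 0.36], [0.23, 0.59, -1.22, 1.68, 0.57, 1.29, 0.35], [0.95, 0.56, -0.92, 1.89, 0.54, 0.96, 1.25], [0.77, 0.7, -0.92, 1.64, 0.61, 1.12, 1.15]]
-96 [[0.27, 0.67, -1.23, 1.56, 0.64, 1.37, 2.01], [0.26, 0.79, -1.23, 1.69, 0.79, 1.24, 1.88], [0.23, 0.59, -1.22, 1.68, 0.57, 1.29, 1.92], [0.24, 0.43, 0.16, 1.9, -0.09, 0.82, -2.8], [-0.35, 0.83, 1.15, 1.65, -0.81, 1.21, -2.25]]
```

```bash
cat >> h.py <<'E'
a=np.radians(86);Q=[0,np.cos(a/2),np.sin(a/2),0]
H=np.array([.5532,.2100]); SX=np.array([np.cos(np.radians(-25.8)),np.sin(np.radians(-25.8))])
th=np.radians(13);EX=np.array([np.cos(th),np.sin(th)]);EY=np.array([-EX[1],EX[0]])
def st(tag):
    s=get_state();print(tag,round(s["time"],2),"tcp",s["tcp_pos"].round(4),"F",s["contact_force"].round(2),"w",round(s["width"],4),"g",round(s["gripper_force"],1),flush=True);return s
E
python3 - <<'E'
from h import *
ctrl.movep([*H,.29],Q);st("above")
ctrl.movel([*H,.155],max_speed=.15);st("down")
ctrl.close_gripper(80);s=st("grip")
ctrl.movel([*H,.172],max_speed=.08);st("lift")
ctrl.movel([*(H-SX*.07),.172],max_speed=.12);st("out")
ctrl.movel([*(H-SX*.07),.235],max_speed=.15);s=st("up");print(s["qpos"].round(2))
for n in("scene","top"):
    p,d=vision.grab_frame(n); cv2.imwrite(f"pics/{n}1.png",p); np.save(f"{n}1d.npy",d)
p=cv2.imread("pics/scene1.png");cv2.imwrite("pics/scene1c.png",p[100:350,200:500].repeat(2,0).repeat(2,1))
E
```

```text
above 4.05 tcp [0.5536 0.209  0.2898] F [-0.22 -0.04  0.92] w 0.0855 g 0.0
down 5.1 tcp [0.5535 0.2105 0.1559] F [ 0.79  0.31 -0.09] w 0.0858 g 0.0
grip 5.7 tcp [0.5533 0.2101 0.1554] F [ 0.1  -0.27  3.6 ] w 0.021 g 78.5
lift 6.06 tcp [0.5534 0.2102 0.1726] F [ 0.27 -0.63 -2.53] w 0.0211 g 78.3
out 6.79 tcp [0.4909 0.24   0.1719] F [ 0.26  0.4  -1.27] w 0.0215 g 78.3
up 7.36 tcp [0.4904 0.2398 0.2344] F [ 0.83 -0.68 -2.47] w 0.0212 g 78.3
[ 0.25  0.65 -1.31  1.7   0.65  1.31 -1.26]
```

View pics/scene1c.png

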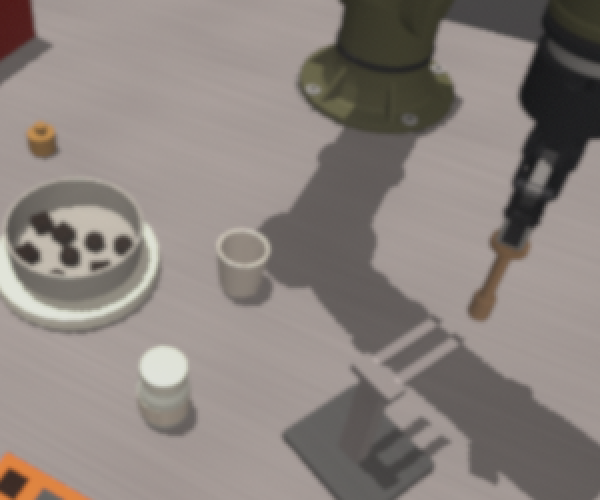

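Stirrer is held and clear of the fork, handle width 21 mm, pralines undisturbed. Next I go to the dial side and feel for the floor.

```bash
cat >> h.py <<'E'
def fz(n=4,dt=.02):
    v=[]
    for _ in range(n): ctrl.pause(dt); v.append(get_state()["contact_force"])
    return np.mean(v,0)
def pt(r,deg):  # pan frame polar -> world xy ; deg 180 = dial side
    t=np.radians(deg);return C+r*(np.cos(t)*EX+np.sin(t)*EY)
E
python3 - <<'E'
from h import *
p=pt(.055,180)
ctrl.movel([*p,.235],max_speed=.25);st("over")
ctrl.movel([*p,.145],max_speed=.12);f0=fz(8);print("free",f0.round(2))
z=.1405
while z>.132:
    ctrl.movel([*p,z],max_speed=.05);f=fz()
    print(round(z,4),get_state()["tcp_pos"][2].round(4),(f-f0).round(2),round(get_state()["time"],2))
    if (f-f0)[2]>5:break
    z-=.0007
np.save("f0.npy",f0);np.save("z.npy",z)
E
```

```text
over 9.37 tcp [ 0.4826 -0.1971  0.2353] F [-0.72 -0.12 -1.22] w 0.0214 g 78.2
free [ 0.24 -0.01 -1.48]
0.1405 0.1405 [-0.18 -0.18  0.04] 10.72
0.1398 0.1398 [ 0.06 -0.55 -0.24] 11.03
0.1391 0.1391 [-0.59  0.12 -0.23] 11.35
0.1384 0.1385 [0.05 0.36 1.39] 11.67
0.1377 0.1384 [-1.62  0.19  7.65] 11.98
```

```bash
cat >> h.py <<'E'
f0=np.array([.24,0,-1.48])
def stir(path,off=0.,target=5.,speed=.12):
    """path: list of (r,deg); keeps the foot pressed on the tilted floor"""
    for r,d in path:
        p=pt(r,d);y=(p-C)@EY
        ctrl.movel([*p,.138-.0275*y+off],max_speed=speed)
        f=fz(2,.015)-f0
        off=float(np.clip(off+np.clip((f[2]-target)*.00005,-.0008,.0008),-.004,.004))
        print(d%360,r,f.round(1),"off",round(off*1000,2),round(get_state()["time"],1),flush=True)
        if np.hypot(*f[:2])>40 or f[2]>40: print("STOP");break
    return off
E
python3 - <<'E'
from h import *
off=stir([(.056,180+15*i) for i in range(1,29)]); np.save("off.npy",off)
p,d=vision.grab_frame("top"); cv2.imwrite("pics/top2.png",p); np.save("top2d.npy",d)
cv2.imwrite("pics/top2c.png",cv2.resize(p[140:270,230:420],(760,520),interpolation=cv2.INTER_CUBIC))
E
```

```text
195 0.056 [-0.5 -0.5  6.3] off 0.07 12.3
210 0.056 [0.3 0.  6.6] off 0.15 12.6
225 0.056 [ 0.  -0.3  5.8] off 0.19 12.9
240 0.056 [ 0.2 -0.1  5.8] off 0.23 13.2
255 0.056 [ 0.1 -0.4  5.7] off 0.26 13.5
270 0.056 [ 0.1 -0.2  5. ] off 0.26 13.8
285 0.056 [2.2 0.7 3.3] off 0.17 14.1
300 0.056 [0.6 2.  3. ] off 0.07 14.4
315 0.056 [0.3 1.2 2.2] off -0.07 14.8
330 0.056 [-0.5  1.5  3. ] off -0.17 15.1
345 0.056 [-0.7  1.8  3.6] off -0.24 15.4
0 0.056 [-0.4  1.3  2.6] off -0.36 15.7
15 0.056 [-4.9 -2.1  5.9] off -0.32 16.0
30 0.056 [-6.6 -2.   5.2] off -0.31 16.3
45 0.056 [-3.3 -1.2  1.7] off -0.47 16.6
60 0.056 [-0.5 -0.2  0.5] off -0.7 16.9
75 0.056 [-0.5 -0.1  0. ] off -0.95 17.2
90 0.056 [-1.3  0.7  2.9] off -1.05 17.5
105 0.056 [ 1.3 -3.4  3. ] off -1.15 17.8
120 0.056 [ 4.3 -6.8  1.8] off -1.31 18.1
135 0.056 [ 0.2 -3.9  6.2] off -1.24 18.5
150 0.056 [-0.8 -0.3  7.7] off -1.11 18.8
165 0.056 [-0.9  0.3  7. ] off -1.01 19.1
180 0.056 [-0.7  0.2  7.3] off -0.89 19.4
195 0.056 [-0.3  0.4  5.9] off -0.85 19.7
210 0.056 [2.4 1.9 3.9] off -0.9 20.0
225 0.056 [2.4 1.9 4.1] off -0.95 20.3
240 0.056 [-0.5  3.7  5.4] off -0.93 20.6
```

View pics/top2c.png

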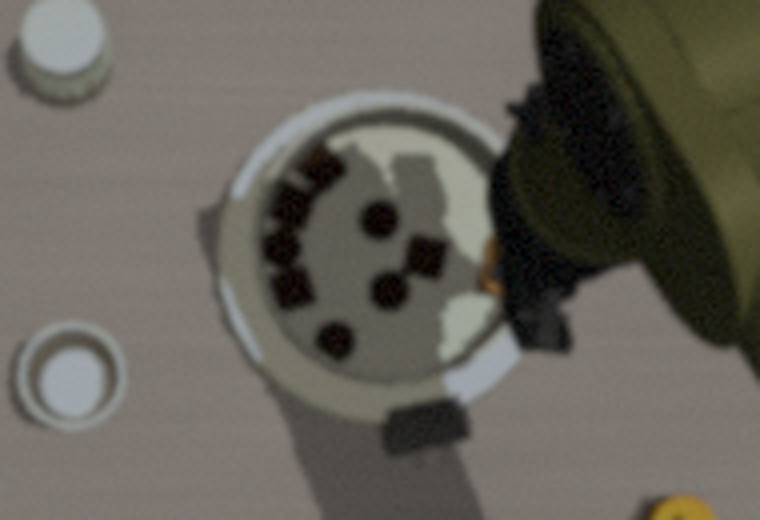

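Full turn done. The five outer pralines have been swept along the left wall. Round B (325,194) and square S2 (336,204) are unmoved, and round C is at (327,213), about 18 mm from its start. Now I stir the middle.

```bash
python3 - <<'E'
from h import *
off=float(np.load("off.npy"))
off=stir([(.045,250),(.034,262)]+[(.03,275+25*i) for i in range(0,15)]+[(.04,650),(.05,640),(.056,630)],off); np.save("off.npy",off)
p,d=vision.grab_frame("top"); cv2.imwrite("pics/top3.png",p); np.save("top3d.npy",d)
cv2.imwrite("pics/top3c.png",cv2.resize(p[140:270,230:420],(760,520),interpolation=cv2.INTER_CUBIC))
E
```

```text
250 0.045 [0.4 1.7 3.4] off -1.0 21.0
262 0.034 [0.1 1.8 2.7] off -1.12 21.3
275 0.03 [-0.5  0.2  2.9] off -1.22 21.6
300 0.03 [0.7 0.4 1.7] off -1.39 21.8
325 0.03 [-0.4  1.7  2.8] off -1.5 22.1
350 0.03 [-1.4  1.   2.7] off -1.62 22.4
15 0.03 [-0.6  2.   3.1] off -1.71 22.7
40 0.03 [-1.2  1.7  3.2] off -1.8 23.0
65 0.03 [-2.3  1.6  4.2] off -1.84 23.3
90 0.03 [-2.1  1.2  5.5] off -1.82 23.6
115 0.03 [-3.9  0.   5.6] off -1.79 23.9
140 0.03 [-1.7 -2.2  4.8] off -1.8 24.2
165 0.03 [ 0.6 -1.7  4. ] off -1.85 24.5
190 0.03 [ 0.6 -1.7  3.2] off -1.94 24.8
215 0.03 [ 0.9 -0.9  3.8] off -1.99 25.1
240 0.03 [ 0.  -0.3  5. ] off -1.99 25.3
265 0.03 [ 0.1 -0.7  5.2] off -1.98 25.6
290 0.04 [ 0.8 -0.6  4.9] off -1.99 26.0
280 0.05 [-0.4  1.   6.6] off -1.91 26.3
270 0.056 [-1.1  4.4  5.8] off -1.87 26.5
```

View pics/top3c.png

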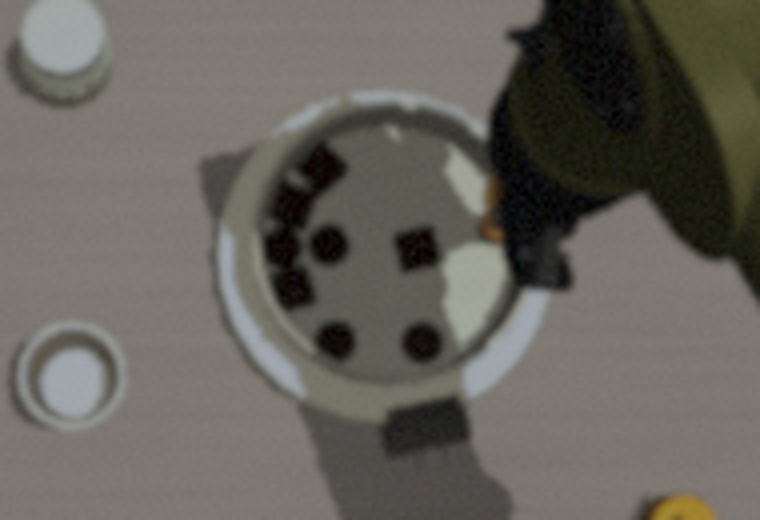

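```bash
python3 - <<'E'
from h import *
off=float(np.load("off.npy"))
s=onplane("top",[334.3,202.3],.046)[0,:2]-C; s=np.array([s@EX,s@EY]);print("S2",s.round(4))
u=np.array([.45,.893])
P=[s-.04*u,s-.03*u,s-.02*u,s-.01*u,s,s+.013*u,s-.01*u]
off=stir([(np.hypot(*q),np.degrees(np.arctan2(q[1],q[0]))) for q in P],off); np.save("off.npy",off)
ctrl.movel([*get_state()["tcp_pos"][:2],.24]);st("up")
ctrl.movel([*pt(.12,100),.24],max_speed=.25);st("aside")
p,d=vision.grab_frame("top"); cv2.imwrite("pics/top4.png",p); np.save("top4d.npy",d)
cv2.imwrite("pics/top4c.png",cv2.resize(p[120:270,130:420],(800,414),interpolation=cv2.INTER_CUBIC))
E
```

```text
S2 [-0.0064 -0.0156]
244.59819480177913 0.05679697630350796 [-2.   4.8  7.3] off -1.76 27.0
244.88504252752193 0.046800563163978695 [-0.7  1.4  5.8] off -1.72 27.3
245.32769304923426 0.03680596021991377 [-0.5  1.1  4.4] off -1.74 27.6
246.10026688219136 0.026815191644927523 [0.5 1.7 2.6] off -1.86 27.8
247.78951165583157 0.016835085333864696 [-0.6  1.   1.6] off -2.04 28.1
262.6379728627067 0.004010002869838902 [-0.1  0.7  0.4] off -2.27 28.4
246.10026688219136 0.026815191644927523 [-0.4 -1.7  3.3] off -2.35 28.8
up 29.62 tcp [ 0.53   -0.2141  0.2391] F [-0.32  0.12 -1.84] w 0.0211 g 79.4
aside 30.35 tcp [ 0.489  -0.0762  0.2395] F [ 0.13 -1.1  -2.17] w 0.0214 g 79.4
```

View pics/top4c.png

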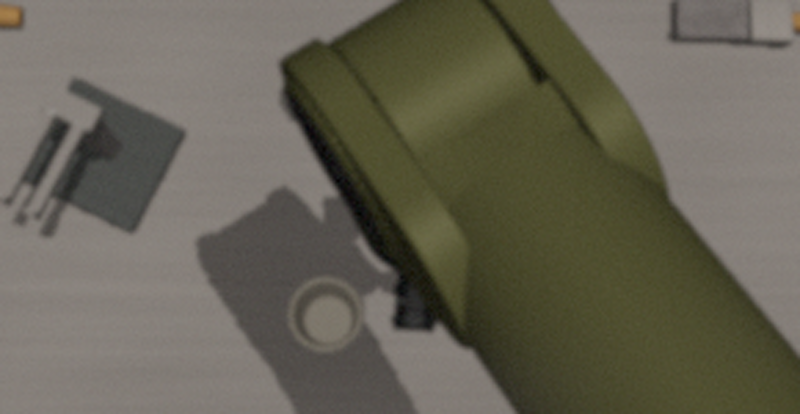

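The arm hides the pan here, so I move to the fork approach point and look from there.

```bash
python3 - <<'E'
from h import *
ctrl.movel([*(H-SX*.07),.24],max_speed=.25);st("fork")
for n in("top","scene"):
    p,d=vision.grab_frame(n); cv2.imwrite(f"pics/{n}5.png",p); np.save(f"{n}5d.npy",d)
    if n=="top": a=cv2.resize(p[140:270,250:420],(510,390),interpolation=cv2.INTER_CUBIC)
    else: b=cv2.resize(p[150:280,380:470],(270,390),interpolation=cv2.INTER_CUBIC)
cv2.imwrite("pics/c5.png",np.hstack([a,b]))
E
```

```text
fork 31.82 tcp [0.4904 0.2392 0.2397] F [-0.64 -0.44 -1.54] w 0.0215 g 79.4
```

View pics/c5.png

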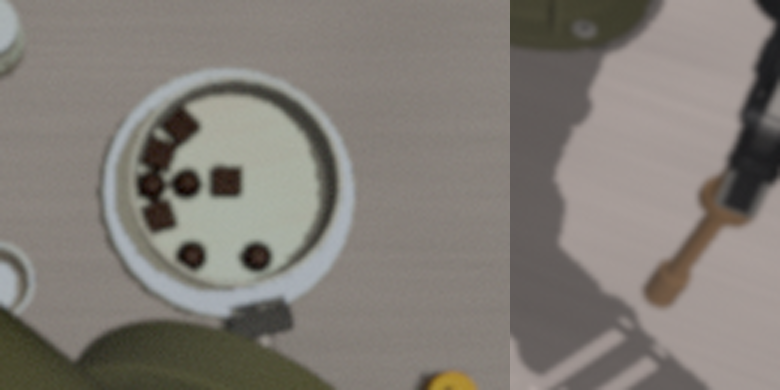

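The last crop shows all eight pralines. S2, at (325,200), has moved only about 22 mm. The stirrer now leans in the grip, because it pivoted about the pad axis when the pralines jammed on the left. I measure the lean and the praline displacements.

```bash
cat > fit.py <<'E'
from h import *
import scipy.optimize as so
def fit(tag,tcp):
    Ps=[]
    for n in("scene","top"):
        X=cloud(n,np.load(f"{n}{tag}d.npy"));img=cv2.imread(f"pics/{n}{tag}.png").astype(int)
        m=(np.hypot(X[...,0]-tcp[0],X[...,1]-tcp[1])<.06)&(X[...,2]<tcp[2]-.018)&(X[...,2]>tcp[2]-.115)&(img[...,2]>img[...,0]*1.35+8)
        Ps.append(X[m]);print(n,m.sum())
    P=np.vstack(Ps)
    def f(p):
        d=np.array([p[2],p[3],1]);d/=np.linalg.norm(d)
        o=np.array([p[0],p[1],tcp[2]-.018]);v=P-o;s=v@d+.087+p[4]
        r=np.linalg.norm(v-np.outer(v@d,d),axis=1);return r-np.where(s<.026,.010,.006)
    s=so.least_squares(f,[tcp[0],tcp[1],0,0,0],x_scale=[.01,.01,.1,.1,.003],loss="soft_l1",f_scale=.001)
    print("axis slope dx,dy per z",s.x[2:4].round(3),"at z=tcp-18mm",s.x[:2].round(4),"s0",s.x[4].round(4),"rms",np.sqrt((s.fun**2).mean()).round(4));return s.x
if __name__=="__main__":
    fit(1,[.4904,.2398,.2344]);fit(5,[.4904,.2392,.2397])
    o=lambda *p:onplane("top",list(p),.046)[0,:2]
    for nm,a,b in(("S2",(335.3,203.9),(325.3,200.3)),("B",(324.1,193.8),(312,201.3)),("C",(319.1,208.1),(335.5,225)),("D",(305.3,213.9),(313.7,225.3)),("S1",(304.9,192.7),(303,212)),("A",(320.5,177.9),(300.3,201.5)),("S3",(342.8,183.5),(303,191.5)),("S4",(349.8,205),(310,182))):
        print(nm,np.linalg.norm(o(*a)-o(*b)).round(4),(o(*b)-C).round(4))
    print(len(pralines(cv2.imread("pics/top5.png"))))
    for p in pralines(cv2.imread("pics/top5.png")):print(p)
E
python3 fit.py
```

```text
scene 202
top 0
axis slope dx,dy per z [ 0.007 -0.004] at z=tcp-18mm [0.4905 0.2385] s0 0.0 rms 0.0013
scene 198
top 0
axis slope dx,dy per z [0.016 0.174] at z=tcp-18mm [0.4898 0.2316] s0 0.0 rms 0.0014
S2 0.0242 [0.0018 0.0039]
B 0.0329 [-0.0006  0.0342]
C 0.0531 [-0.0546 -0.0184]
D 0.0319 [-0.0554  0.031 ]
S1 0.0446 [-0.0252  0.0549]
A 0.0722 [-0.0012  0.0609]
S3 0.0936 [0.0219 0.0545]
S4 0.1047 [0.0441 0.0383]
6
((np.float64(351.2), np.float64(188.5)), 176, (np.float64(0.0294), np.float64(-0.0563)))
((np.float64(303.7), np.float64(194.8)), 337, (np.float64(0.0143), np.float64(0.0529)))
((np.float64(311.4), np.float64(200.9)), 60, (np.float64(0.0003), np.float64(0.0355)))
((np.float64(324.9), np.float64(200.2)), 76, (np.float64(0.0022), np.float64(0.0048)))
((np.float64(313.5), np.float64(224.7)), 57, (np.float64(-0.054), np.float64(0.0315)))
((np.float64(335.0), np.float64(225.4)), 61, (np.float64(-0.0556), np.float64(-0.0172)))
```

All eight have moved more than 24 mm. The stirrer leans 10° about world x, so I tilt the tool to bring it upright, check, then hang it.

```bash
cat >> h.py <<'E'
from scipy.spatial.transform import Rotation as Ro
def tilted(rv):
    R=Ro.from_rotvec(rv)*Ro.from_quat(Q,scalar_first=True);return R,R.as_quat(scalar_first=True)
def tcp_for(R,p): return np.asarray(p)-R.apply([0,0,ctrl.pinch_z])
E
python3 - <<'E'
from fit import *
R,Qt=tilted([.172,-.016,0])
p=[*(H-SX*.07),.24+.0187]
ctrl.movep(tcp_for(R,p),Qt);s=st("tilted")
for n in("scene","top"):
    i,d=vision.grab_frame(n); cv2.imwrite(f"pics/{n}6.png",i); np.save(f"{n}6d.npy",d)
fit(6,[p[0],p[1],.24])
E
```

```text
tilted 32.23 tcp [0.4911 0.2408 0.2398] F [ 0.33  0.2  -0.85] w 0.0211 g 79.4
scene 203
top 0
axis slope dx,dy per z [-0.004 -0.016] at z=tcp-18mm [0.4904 0.2358] s0 0.0 rms 0.0012
```

```bash
python3 - <<'E'
from fit import *
ctrl.pause(.3);s=st("now");print(s["eef_rot"].round(4),tilted([.172,-.016,0])[1].round(4),tcp_for(tilted([.172,-.016,0])[0],[*(H-SX*.07),.2587]).round(4))
for n in("scene","top"):
    i,d=vision.grab_frame(n); cv2.imwrite(f"pics/{n}7.png",i); np.save(f"{n}7d.npy",d)
fit(7,[*(H-SX*.07),.24])
E
```

```text
now 32.63 tcp [0.4902 0.2445 0.2405] F [ 0.54  0.44 -1.64] w 0.0213 g 79.4
[-0.0572  0.7282  0.68    0.0643] [-0.0574  0.7286  0.6795  0.0644] [0.4905 0.2437 0.2403]
scene 213
top 0
axis slope dx,dy per z [-0.005 -0.003] at z=tcp-18mm [0.4897 0.2404] s0 0.0 rms 0.0013
```

```bash
python3 - <<'E'
from h import *
R,Qt=tilted([.172,-.016,0])
go=lambda xy,pz,v:ctrl.movel(tcp_for(R,[*xy,pz]),max_speed=v)
a=H-SX*.07
go(a,.1907,.12);ctrl.pause(.2);f1=fz(6);print("free",f1.round(2))
go(H,.1907,.08);ctrl.pause(.2);print("in",(fz(4)-f1).round(2))
for pz in np.arange(.1787,.1665,-.0012):
    go(H,pz,.05);f=fz(4)-f1;print(round(pz,4),f.round(2))
    if f[2]>2.5:break
st("seat")
for n in("scene",):
    i,d=vision.grab_frame(n); cv2.imwrite(f"pics/{n}8.png",i); cv2.imwrite("pics/c8.png",cv2.resize(i[170:360,330:470],(560,600)[:2],interpolation=cv2.INTER_CUBIC))
E
```

```text
free [ 0.03  0.13 -1.36]
in [-0.1  -0.47 -0.1 ]
0.1787 [-0.07 -0.2  -0.23]
0.1775 [-0.08 -0.27 -0.39]
0.1763 [-0.03 -0.15 -0.03]
0.1751 [-0.24 -0.07  0.05]
0.1739 [-0.43 -0.6   0.2 ]
0.1727 [ 0.37 -0.47 -0.39]
0.1715 [-0.11 -0.29  2.64]
seat 37.4 tcp [0.5536 0.2134 0.1533] F [-0.31  0.15  1.49] w 0.021 g 79.9
```

View pics/c8.png

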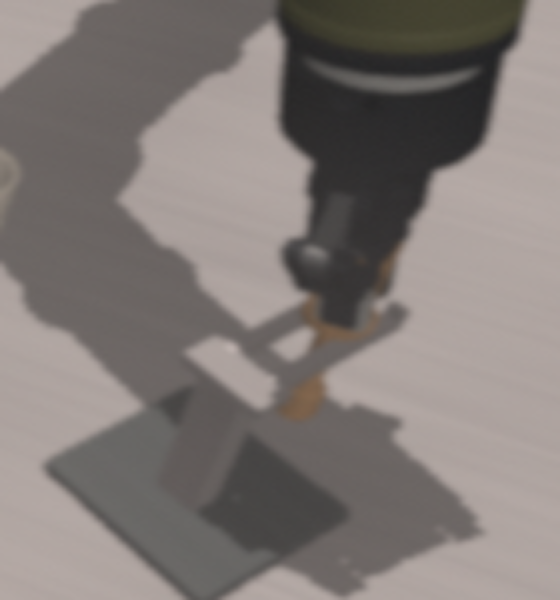

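Seated in the slot behind the lips, with the collar resting on the prongs. I release, retreat and check.

```bash
python3 - <<'E'
from fit import *
R,Qt=tilted([.172,-.016,0])
ctrl.ungrasp();st("open")
ctrl.movel(tcp_for(R,[*H,.30]),max_speed=.1);st("up")
ctrl.movel(tcp_for(R,[.45,.0,.35]),max_speed=.2);ctrl.pause(1.5);st("away")
for n in("scene","top"):
    i,d=vision.grab_frame(n); cv2.imwrite(f"pics/{n}9.png",i); np.save(f"{n}9d.npy",d)
    X=cloud(n,d);m=(np.hypot(X[...,0]-H[0],X[...,1]-H[1])<.05)&(X[...,2]>.192)&(X[...,2]<.22)
    print(n,"handle top",m.sum(),np.median(X[m],0) if m.any() else None)
fit(9,[*H,.155])
i=cv2.imread("pics/scene9.png");cv2.imwrite("pics/c9.png",cv2.resize(i[150:350,180:460],(784,560),interpolation=cv2.INTER_CUBIC))
E
```

```text
open 38.09 tcp [0.5535 0.2131 0.1531] F [ 0.5   0.29 -0.41] w 0.0856 g 0.0
up 39.52 tcp [0.5533 0.2129 0.2809] F [0.03 0.29 0.76] w 0.0859 g 0.0
away 42.38 tcp [0.4503 0.0032 0.3316] F [-0.37 -0.34  0.41] w 0.0856 g 0.0
scene handle top 191 [0.55852892 0.20885853 0.20188788]
top handle top 125 [0.55165967 0.20917143 0.20124281]
scene 55
top 53
axis slope dx,dy per z [ 0.017 -0.013] at z=tcp-18mm [0.5542 0.2099] s0 0.0 rms 0.0017
```

View pics/c9.png

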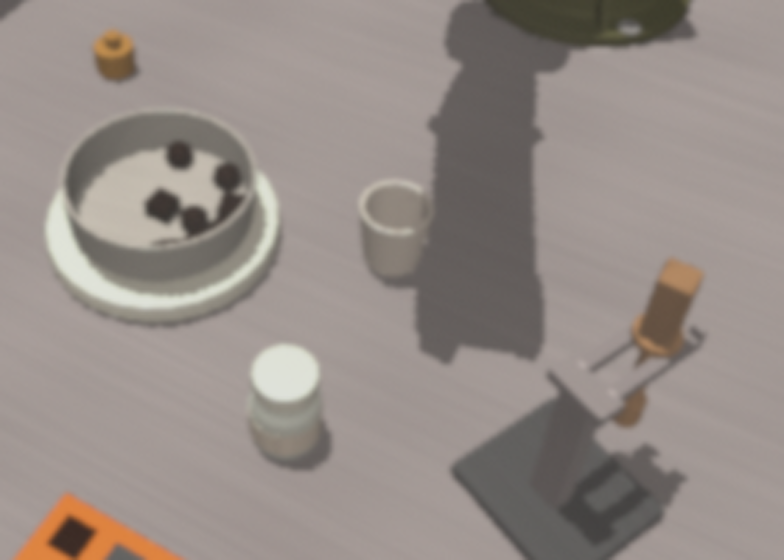

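```bash
python3 -c "
from station import ticket
print(ticket.close_job())"
```

```text
the job is handed in; nothing more can be done
None
```

I handed the job in at about 42 s, with no verdict returned: the stir ran in order on the pan floor (lightest contact on the left side, about 2–3 N), by camera all eight pralines moved more than 20 mm (smallest about 24 mm) and still lie in the pan, the jar, cup and weight look undisturbed, and the stirrer hangs upright in its fork.

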